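# Hold the pie marker lined up over the pie

## Robot

A 6-joint arm with a two-finger parallel gripper is mounted at the origin on the work surface. World frame = base frame: x ahead of the robot, y to its left, z up, the work surface at z = 0. Lengths are in mm, angles in rad, forces in N, time in s.
With the tool pointing down it reaches from about 300 to 825 mm from the base axis. Payload 5.4 kg.
Tool frame: the origin (TCP) lies between the finger pads; the fingertips stand 22 mm ahead of it and the grasp point (between the pads) lies 3 mm ahead of it; z points along the fingers, y is the line along which they close (so a half turn about z gives the same grasp; the last joint's range is limited). The gripper opens to 92 mm and grips with 3 to 60 N. Pads are 20 mm wide; open, the fingers measure 128 mm over their backs; the gripper's body (75 mm by 189 mm) begins 69 mm behind the grasp point.
Start: joints at [0.929, 0.158, 1.597, -0, 1.386, -0.21], TCP at [240.648, 522.202, 211.401] pointing down, gripper open.
Joint ranges: [-2.91, 2.91], [-0.94, 2.29], [0.18, 2.7], [-1.29, 4.43], [0.17, 2.64], [-3, 3]. Speed limits (rad/s): [2.57, 2.57, 3.14, 3.14, 3.14, 3.14].

## Interface

Orientations are given as a 3x3 rotation matrix whose columns are the frame's x, y, z axes.
In Python, from cell import robot gives the robot as it stands.
- The arm moves only by the shell command python3 -m creep 'ROWS' [FORCE]. ROWS is JSON, a list of rows, each a list of 5 numbers: the finger opening in m, from 0 to 0.0919, then the shift along the tool's x, y, z in m, then the turn about the tool's z in degrees. In form: [[jaw, dx, dy, dz, yaw], ...]. A call has 1 to 10 rows; each row is the pose to reach, as a shift and turn from the pose commanded when the call began, along the tool's axes at that moment; what a row does not reach only later rows make up. A row lasts 1/12 s, in which the tool goes at most 41.7 mm and 7.16 degrees, less where a joint would pass 70% of its speed; a pose out of reach is approached as far as the arm can. A call with a gripper value outside its range is refused whole. The fingers move at their own pace and stop on an object; FORCE is the grip in N (left out, the last holds). Time passes only in rows, so rows that repeat a pose let the fingers close. It gives the time, the measured TCP pose, the force, the opening and the grip force at its end, in the units of the state.
- robot.get_state(): the state, without advancing time (a new reading comes with each control period).
- robot.grab_frame(name): name is "scene" or "top" or "wrist"; returns a dict with "frame" (384x512x3 uint8, blue, green, red), "mtx" (3x3 intrinsics, pixels), "position" and "rotation" of the camera in the world; the wrist camera has in their place "T_tool_cam" (4x4, takes a point from camera to tool coordinates, whose origin is the TCP and whose axes are the flange's). Camera axes: x right, y down, z forward; pixel columns grow to the right and rows downward; lengths in mm; the calibration is good to about 2 mm. A picture is of the moment at which its call begins: read the wrist's pose just before it. There is no depth.
- robot.hand_in(): hands the job in; it is judged then, once.
Trained networks look in a picture, given as the dict that the camera call returned (one of the last four; its "shot" number tells which), for a name from the list of things; names that differ only in an ending like _2 or _b are one class to them, and where a whole thing is asked for, a point or a joint stands for the part that bears it (a point fixed in the world has none). Each returns a list of dicts, best first, with "confidence" (0 to 1); they miss things now and then, are a little off and sometimes report something else, mostly with a low value. They report only what shows in the picture. A call takes as long as a camera call. They do not tell look-alikes from the thing itself.
- robot.look_for(picture, target): "centre" ([x, y, z] in mm, in world coordinates, good to about 4 mm: the middle of the surface that is visible of it).
- robot.trace(picture, target): "mask" (384x512 bool, what is visible of it).
- robot.mark_of(picture, target): "centre" ([x, y, z] in mm, in world coordinates, good to about 4 mm: a listed point, or the origin of a listed thing).
The state is a dict: "time": time; "joints": joint angles; "joint_vel": joint speeds; "joint_torque": joint torques, N m; "tcp_pos": TCP position; "tool_rot": TCP orientation; "wrist_force": force on the tool from outside, world axes, zero at the start; "wrist_torque": the same for the moment, N m; "grip_width": finger opening in mm; "gripper_force": force on a finger pad.
Only numpy, scipy, OpenCV 4.12 (cv2) and the standard library are available. Lean on these libraries where they do the work, as an engineer would, in place of code of your own. Each camera call takes 0.05 s, during which the arm holds its last target. There are 200 camera calls.

## Task

Take the six-slice pie marker by its wooden handle, lift it higher than the jam jars and carry it over whatever stands in between, without bumping it into anything or shifting anything, to the pie whose crust has six straight slits in a star. Stop with it hovering level about a centimetre above the middle of that crust, centred, every blade in line with a slit and nothing touching the pie. Finish still holding it there, so that the baker can check the cuts before it is pressed down.

Things in the scene. Friction and masses are not known exactly. Their poses are not given: they have to be found in the camera images.
- marker_grip (a point): Centre of the pie marker's wooden cross handle. The handle is a level bar with rounded edges, 110 mm long (along this frame's x), 26 mm wide (y), 30 mm high, its centre 105 mm above the blades' lower edge; pinch it across its width from above. The steel post below its middle is 14 to 22 mm thick. The marker (0.3 to 0.65 kg, balanced about the post) stands upright on its blades on the table at the start.
- marker_edge (a point): Centre of the marker's underside, in the plane of the blades' lower edges, straight below the handle's centre. z points up along the post. The marker is a 170 mm wide steel wheel 30 mm high: three straight upright blades cross at the hub, giving six arms 60 degrees apart, inside a hoop. One blade runs along this frame's x (parallel to the handle), the others at 60 and 120 degrees to it.
- pie_top (a point): Middle of the crust of the pie with six slits, its highest point, 44 mm above the table. The pie is round, in a foil tin, 204 mm over its crimped edge (the edge is 43 mm high; the crust sinks gently from 44 mm in the middle to 36 mm near the edge). Six dark radial slits 5 mm wide run from 22 to 70 mm from the middle, 60 degrees apart; z is up, and one pair of opposite slits lies along x.
- pie_slit_b (a point): The same point as pie_top, with its x along the second pair of opposite slits (60 degrees on).
- pie_slit_c (a point): The same point as pie_top, with its x along the third pair of opposite slits (120 degrees on).
- lattice_top (a point): Middle of the top of the other pie, about 44 mm above the table: same size, with a woven lattice of strips instead of slits (up to 48 mm high). Leave it alone.
- caddy_mid (a point): Centre of a wooden slatted caddy with three jam jars, 250 mm along x, 88 mm wide, 102 mm high, half-way up (51 mm). Leave it alone.
- jar_near_mid (a point): Centre of a loose jam jar, 70 mm across, 94 mm high, half-way up, the one nearer the robot. Leave it alone.
- jar_far_mid (a point): Centre of a second jam jar of that size, the one farther from the robot. Leave it alone.
- marker: The pie marker as a whole: origin and axes the same as marker_edge.
- pie: The pie with six slits as a whole: origin at the centre of its underside, axes as pie_top.
- lattice: The lattice pie as a whole: origin at the centre of its underside.
- caddy: The jar caddy as a whole: origin at the centre of its underside.
- jar_near: The nearer jar as a whole: origin at the centre of its underside.
- jar_far: The farther jar as a whole: origin at the centre of its underside.
There are look-alikes about, which are no part of the job. What is shaped like the lattice but blue is not meant.

How it is judged (in metres and radians):
On the way:
1. the marker is held in the gripper with its blades higher than the jars (height (world z) of marker_edge above 0.105 m and contact force between marker and the fingers above 1 N), for 0.2 s.
At the end, for the whole second after the job is handed in: The fingers hold the marker still, its lower edge 4 to 25 mm above the crust's middle, within 10 mm of centre, level within 0.08 rad, blades within 0.1 rad of the slits, touching only the gripper; nothing touches that pie, which is level and within 15 mm of its start (z of marker_edge in the frame of pie_top between 0.004 and 0.025 m and horizontal distance between marker_edge and pie_top below 0.01 m and (angle between the x axis of marker_edge and the x axis of pie_top, either way round below 0.1 rad or angle between the x axis of marker_edge and the x axis of pie_slit_b, either way round below 0.1 rad or angle between the x axis of marker_edge and the x axis of pie_slit_c, either way round below 0.1 rad) and angle between marker_edge's own z axis and vertical below 0.08 rad and contact force between marker and the fingers above 2 N and contact force between marker and pie below 0.05 N and contact force between marker and caddy below 0.05 N and contact force between marker and jar_near below 0.05 N and contact force between marker and jar_far below 0.05 N and contact force between marker and lattice below 0.05 N and linear speed of marker below 0.02 m/s and angle between pie_top's own z axis and vertical below 0.05 rad and distance of pie_top from where it was at the start of the episode below 0.015 m and contact force between pie and the fingers below 0.05 N and contact force between pie and the arm below 0.05 N); the arm keeps its last pose, push and grip.
It fails at once if the marker touches the crust or tin of the pie with six slits (contact force between marker and pie above 0.3 N).
It fails at once if the pie with six slits is shoved (over 15 mm) (distance of pie_top from where it was at the start of the episode above 0.015 m).
It fails at once if the marker bumps the lattice pie, the caddy or a jar (contact force between marker and caddy above 1 N or contact force between marker and jar_near above 1 N or contact force between marker and jar_far above 1 N or contact force between marker and lattice above 1 N).
It fails at once if the lattice pie, the caddy or a jar is moved (over 15 mm) or tipped (distance of any of caddy_mid, jar_near_mid, jar_far_mid, lattice_top from where it was at the start of the episode above 0.015 m or angle between any of caddy_mid, jar_near_mid, jar_far_mid, lattice_top's own z axis and vertical above 0.3 rad).
It also fails if it takes over 51 s, if anything falls off the work surface, if the arm or the gripper's body presses on something with over 40 N, if the wrist force passes 120 N, or if a joint passes its speed limit or range.

## Working session

There is one attempt and no reset: what is moved stays moved. The work goes in short steps, Python scripts to look and compute and a shell command to move; the robot and the scene stay as the last step left them, time stands still between calls to the robot, and variables do not carry over. Pictures are saved under pics/ and viewed, at most 10 in all, crops included, and the job is handed in when it is done.

```bash
mkdir -p pics; ls
python3 - <<'E'
from cell import robot
import cv2,numpy as np
s=robot.get_state();print(s['time'],s['tcp_pos'],s['tool_rot'],s['joints'])
ims=[]
for c in ['top','scene']:
    p=robot.grab_frame(c); ims.append(p['frame'])
    print(c,p['position'],np.round(p['rotation'],3).tolist(),p['mtx'].tolist() if hasattr(p['mtx'],'tolist') else p['mtx'])
    for n in ['marker_grip','marker_edge','pie_top','lattice_top','caddy_mid','jar_near_mid','jar_far_mid']:
        print(n,[(np.round(d['centre']).tolist(),round(d['confidence'],2)) for d in robot.mark_of(p,n)[:4]])
    cv2.imwrite(f'pics/{c}.png',cv2.resize(p['frame'],(768,576),interpolation=cv2.INTER_CUBIC))
E
```

```text
pics
0.0 [240.26763123 521.69223888 210.40948075] [[-9.08211099e-01  4.18510750e-01 -1.16243317e-03]
 [ 4.18512154e-01  9.08209922e-01 -1.52124430e-03]
 [ 4.19076246e-04 -1.86810337e-03 -9.99998167e-01]] [ 9.28888228e-01  1.59067138e-01  1.59823083e+00  2.05996245e-05
  1.38620911e+00 -2.10105765e-01]
top [ 317.83298037    8.00564334 1213.20219369] [[-0.081, -0.967, 0.243], [-0.997, 0.079, -0.016], [-0.004, -0.243, -0.97]] [[370.45905971978425, 0.0, 252.41411223356647], [0.0, 370.45905971978425, 185.34344541538835], [0.0, 0.0, 1.0]]
marker_grip [([463.0, -382.0, 107.0], 0.9)]
marker_edge [([540.0, 3.0, 44.0], 0.64), ([464.0, -385.0, 3.0], 0.57)]
pie_top [([534.0, 5.0, 47.0], 0.75), ([474.0, 382.0, 44.0], 0.75)]
lattice_top [([475.0, 384.0, 45.0], 0.72), ([737.0, 342.0, 43.0], 0.67)]
caddy_mid [([546.0, 180.0, 55.0], 0.86)]
jar_near_mid [([441.0, -176.0, 47.0], 0.58)]
jar_far_mid [([642.0, -170.0, 49.0], 0.77), ([437.0, -179.0, 48.0], 0.45), ([531.0, 5.0, -1.0], 0.41)]
scene [1091.09049325  700.66532715  929.46076301] [[-0.811, 0.399, -0.429], [0.585, 0.577, -0.57], [0.02, -0.713, -0.701]] [[482.97147901160355, 0.0, 263.8520497613214], [0.0, 482.97147901160355, 194.87838202151715], [0.0, 0.0, 1.0]]
marker_grip [([462.0, -381.0, 106.0], 0.93)]
marker_edge [([465.0, -378.0, -6.0], 0.58)]
pie_top []
lattice_top [([480.0, 378.0, 41.0], 0.9), ([735.0, 349.0, 48.0], 0.6)]
caddy_mid [([542.0, 181.0, 2.0], 0.47)]
jar_near_mid [([436.0, -178.0, 46.0], 0.67)]
jar_far_mid [([644.0, -173.0, 48.0], 0.91), ([540.0, 181.0, 4.0], 0.21)]
```

View pics/top.png

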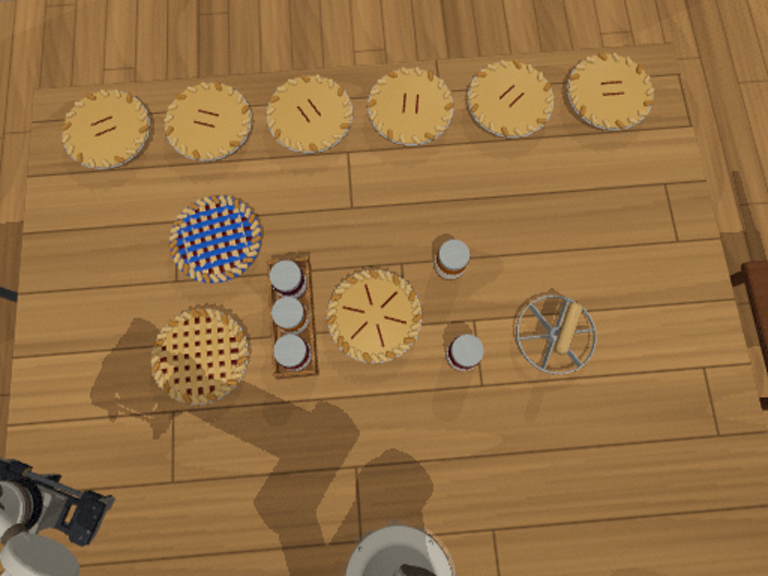

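View pics/scene.png

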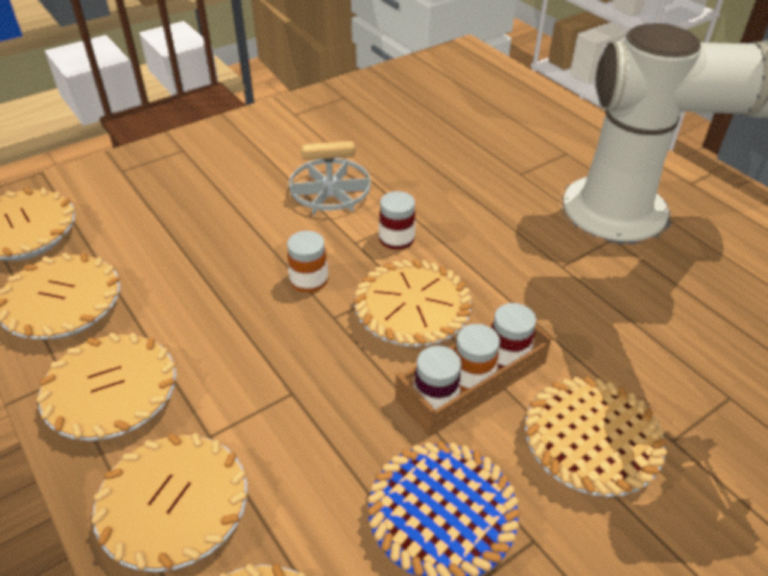

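The top view shows the slit pie at (375,315), the caddy at (293,315), jars at (465,352) and (453,258), and the marker at (555,333) with its handle from (575,303) to (562,353). The scene view agrees. Next I'll fit the pie's slits and the handle's angle.

```bash
cat > h.py <<'E'
import numpy as np,cv2
from cell import robot
from scipy.optimize import minimize
def cam(p,s=None):
    if 'position' in p: return np.array(p['rotation']),np.array(p['position']),np.array(p['mtx'])
    T=np.array(p['T_tool_cam']);R=np.array(s['tool_rot'])
    return R@T[:3,:3],R@T[:3,3]+np.array(s['tcp_pos']),np.array(p['mtx'])
def proj(P,c):
    R,t,K=c;q=(np.asarray(P)-t)@R@K.T;return q[...,:2]/q[...,2:]
def ray(uv,c,z):
    R,t,K=c;uv=np.atleast_2d(uv);d=np.c_[uv,np.ones(len(uv))]@np.linalg.inv(K).T@R.T
    return t+d*((z-t[2])/d[:,2])[:,None]
def samp(g,uv): return cv2.remap(g,uv[...,0].astype(np.float32),uv[...,1].astype(np.float32),cv2.INTER_LINEAR)
def fitpie(p,c,x0):
    g=cv2.cvtColor(p['frame'],cv2.COLOR_BGR2GRAY).astype(np.float32)
    r=np.arange(24,69,2.);k=np.arange(6)*np.pi/3
    def cost(v,full=False):
        def at(r,off):
            a=k[:,None]+v[2];X=v[0]+r*np.cos(a)-off*np.sin(a);Y=v[1]+r*np.sin(a)+off*np.cos(a)
            Z=np.broadcast_to(44-8*(r/90)**2,X.shape);return samp(g,proj(np.stack([X,Y,Z],-1),c))
        ctr=(at(r,0)+at(r,1.5)+at(r,-1.5)).mean()/3
        side=(at(r,7)+at(r,-7)).mean()/2
        ends=(at(np.array([14.,17,75,78]),0)).mean()
        return ctr-side-.4*ends
    best=min((cost((x0[0]+dx,x0[1]+dy,a)),x0[0]+dx,x0[1]+dy,a) for dx in range(-12,13,3) for dy in range(-12,13,3) for a in np.radians(np.arange(0,60,2)))
    o=minimize(cost,best[1:],method='Nelder-Mead',options=dict(initial_simplex=np.array(best[1:])+np.array([[0,0,0],[3,0,0],[0,3,0],[0,0,.03]])))
    return o.x,o.fun
E
python3 - <<'E'
from h import *
for n in ['top','scene']:
    p=robot.grab_frame(n);c=cam(p)
    x,f=fitpie(p,c,(535,5));print(n,x[:2],np.degrees(x[2]),f)
    if n=='top':
        a=ray(np.array([[575,303],[562,353]])/1.5,c,120);print(a,a.mean(0));d=a[0]-a[1];print(np.degrees(np.arctan2(d[1],d[0])))
    for m in ['marker','marker_grip']:
        for d in robot.trace(p,m)[:2]:
            print(m,d['confidence'],d['mask'].sum(),np.argwhere(d['mask']).mean(0))
    pie=robot.trace(p,'pie')
    print([(d['confidence'],np.argwhere(d['mask']).mean(0)[::-1]*1.5) for d in pie])
R=np.array(robot.get_state()['tool_rot']);t=np.array(robot.get_state()['tcp_pos'])
print(R.T@(np.array([463,-382,260])-t)); print(robot.grab_frame('wrist')['T_tool_cam'])
E
```

```text
top [532.86071737   5.76291153] 11.407716042828751 -139.088623046875
[[ 508.0680171  -397.73923531  120.        ]
 [ 411.29121444 -355.76509152  120.        ]] [ 459.67961577 -376.75216342  120.        ]
-23.447396406219283
marker 0.98 929 [220.5123789  374.39827772]
marker_grip 0.84 1029 [220.92905734 374.91350826]
[(0.69, array([373.88602941, 315.95092711]))]
scene [530.90750494   4.60725857] 11.353977301557652 -135.08541870117188
marker 0.89 1674 [117.48924731 217.56332139]
marker 0.37 3547 [201.48350719 274.56583028]
marker_grip 0.72 1560 [116.70384615 218.52371795]
marker_grip 0.19 5653 [290.73713073 396.11144525]
[(0.67, array([411.48623332, 301.77717854]))]
[-580.37230922 -728.14050816  -48.59017603]
[[ 1.21383032e-04 -9.70224918e-01 -2.42205685e-01  6.77683646e+01]
 [ 9.99999964e-01  6.01099915e-05  2.60368850e-04 -3.54241615e-01]
 [-2.38057364e-04 -2.42205708e-01  9.70224891e-01 -1.72774597e+02]
 [ 0.00000000e+00  0.00000000e+00  0.00000000e+00  1.00000000e+00]]
```

```bash
python3 -m creep '[[0.09,0,-0.02,-0.03,0],[0.09,-0.03,-0.05,-0.05,0],[0.09,-0.06,-0.08,-0.05,0],[0.09,-0.09,-0.11,-0.05,0],[0.09,-0.12,-0.14,-0.05,0],[0.09,-0.15,-0.17,-0.05,0],[0.09,-0.17,-0.2,-0.05,0],[0.09,-0.19,-0.23,-0.05,0],[0.09,-0.21,-0.26,-0.05,0],[0.09,-0.23,-0.29,-0.05,0]]'
python3 -m creep '[[0.09,-0.02,-0.03,0,0],[0.09,-0.05,-0.06,0,0],[0.09,-0.07,-0.09,0,0],[0.09,-0.1,-0.12,0,0],[0.09,-0.12,-0.15,0,0],[0.09,-0.15,-0.18,0,0],[0.09,-0.17,-0.21,0,0],[0.09,-0.2,-0.24,0,0],[0.09,-0.22,-0.27,0,0],[0.09,-0.24,-0.3,0,0]]'
python3 - <<'E'
from h import *
s=robot.get_state();R=np.array(s['tool_rot']);t=np.array(s['tcp_pos']);print(s['time'],t,R,s['joints'],R.T@(np.array([462,-381,260])-t))
E
```

```text
time: 2.08
tcp_pos: [328.1, 160.9, 261.6]
tool_rot: [[-0.908, 0.418, 0.001], [0.418, 0.908, 0.0], [-0.001, 0.001, -1.0]]
wrist_force: [0.8, -0.2, 0.8]
grip_width: 90.1
gripper_force: 0.0
time: 2.92
tcp_pos: [420.7, -212.6, 261.4]
tool_rot: [[-0.908, 0.419, 0.0], [0.419, 0.908, -0.0], [-0.0, -0.0, -1.0]]
wrist_force: [0.8, 1.6, -0.2]
grip_width: 90.1
gripper_force: 0.0
2.9167 [ 420.67793276 -212.56403673  261.41521401] [[-9.07920053e-01  4.19143263e-01  3.19792466e-04]
 [ 4.19143234e-01  9.07920109e-01 -1.56783981e-04]
 [-3.56060960e-04 -8.30847208e-06 -9.99999937e-01]] [-7.25150141e-01 -1.49010934e-01  1.80698011e+00  9.51286130e-05
  1.48328016e+00 -1.86345328e+00] [-108.11542392 -135.60652032    1.45483647]
```

```bash
python3 -m creep '[[0.09,-0.03,-0.03,0,0],[0.09,-0.05,-0.06,0,0],[0.09,-0.08,-0.09,0,0],[0.09,-0.1,-0.12,0,0],[0.09,-0.108,-0.135,0,0],[0.09,-0.108,-0.135,0,0],[0.09,-0.108,-0.135,0,0],[0.09,-0.108,-0.135,0,0]]'
python3 - <<'E'
from h import *
s=robot.get_state();p=robot.grab_frame('wrist');c=cam(p,s);print(s['time'],s['tcp_pos'],s['joints'])
for m in ['marker_grip','marker_edge']: print([(d['centre'],d['confidence']) for d in robot.mark_of(p,m)])
f=p['frame'].copy();np.save('w1.npy',f)
a=np.radians(-23.4);h=np.array([np.cos(a),np.sin(a),0])
for pt in [(462,-381,120),np.array([462,-381,120])+55*h,np.array([462,-381,120])-55*h]:
    cv2.circle(f,tuple(int(v) for v in proj(pt,c)),3,(255,0,255),1)
cv2.imwrite('pics/w1.png',cv2.resize(f,(768,576)))
E
```

```text
time: 3.58
tcp_pos: [462.2, -377.1, 261.4]
tool_rot: [[-0.908, 0.418, -0.0], [0.418, 0.908, 0.001], [0.0, 0.001, -1.0]]
wrist_force: [0.7, 0.3, 0.3]
grip_width: 89.8
gripper_force: 0.0
3.5833 [ 462.20570816 -377.13299918  261.38584653] [-8.86964550e-01  1.85556901e-01  1.46789636e+00  3.75567365e-04
  1.48874276e+00 -2.02649934e+00]
[([460.8, -381.5, 101.7], 0.68)]
[([464.1, -380.0, -3.3], 0.69)]
```

View pics/w1.png

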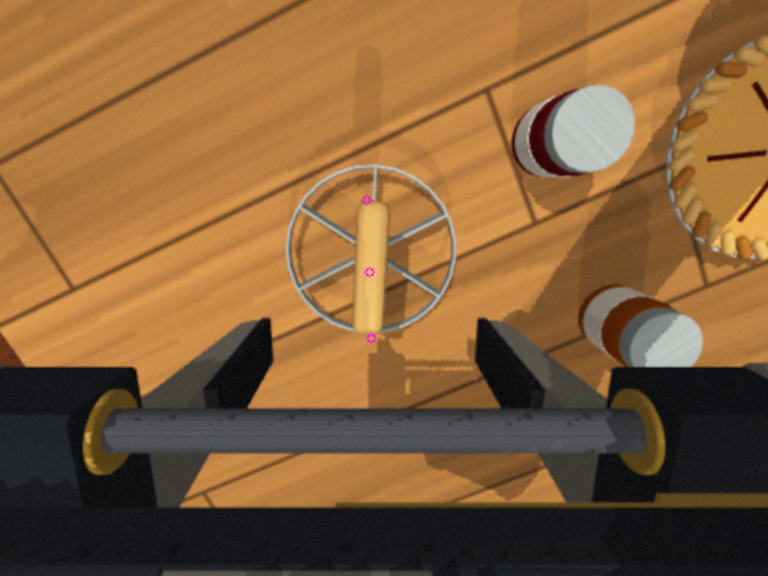

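The wrist view shows the handle from about (373,202) to (368,333), with the hoop centred at (371,248). I'll measure it more precisely.

Run:
```python
from h import *
s=robot.get_state();p=robot.grab_frame('wrist');c=cam(p,s)
f=p['frame'];hsv=cv2.cvtColor(f,cv2.COLOR_BGR2HSV)
# handle axis: sides per row, edges by colour distance to handle colour
ref=np.median(f[150:210,245:250].reshape(-1,3),0);d=np.linalg.norm(f.astype(float)-ref,axis=2)
rows=[];
for v in range(142,216,2):
    x=np.where(d[v,228:268]<45)[0]
    if len(x): rows.append((228+(x.min()+x.max())/2,v,x.max()-x.min()))
rows=np.array(rows);ok=abs(rows[:,2]-np.median(rows[:,2]))<3;print(ok.sum(),np.median(rows[:,2]))
P=ray(rows[ok][:,:2],c,113)
vx=cv2.fitLine(P[:,:2].astype(np.float32),cv2.DIST_HUBER,0,.01,.01).ravel();print('handle',np.degrees(np.arctan2(vx[1],vx[0])),vx[2:])
E1=ray(np.array([[373,202],[368,333]])/1.5,c,115);print(E1,E1.mean(0))
# hoop+blade fit: greyness template at z=30 (blade top)
sat=hsv[...,1].astype(np.float32)
r=np.arange(30,80,2.);k=np.arange(6)*np.pi/3;th=np.arange(0,2*np.pi,.05)
def cost(v):
    a=k[:,None]+v[2];X=v[0]+r*np.cos(a);Y=v[1]+r*np.sin(a)
    b=samp(sat,proj(np.stack([X,Y,0*X+30],-1),c)).mean()
    h=samp(sat,proj(np.stack([v[0]+84*np.cos(th),v[1]+84*np.sin(th),0*th+30],-1),c)).mean()
    return b+h
b=min((cost((x,y,a)),x,y,a) for x in range(450,476,2) for y in range(-394,-368,2) for a in np.radians(np.arange(-30,30,1.5)))
o=minimize(cost,b[1:],method='Nelder-Mead',options=dict(initial_simplex=np.array(b[1:])+np.array([[0,0,0],[2,0,0],[0,2,0],[0,0,.02]])))
print('wheel',o.x[:2],np.degrees(o.x[2]),o.fun)
```

```text
37 16.0
handle -27.0425 [ 460.521   -379.87964]
[[ 414.92506254 -355.7583372   115.        ]
 [ 509.67345101 -403.81783506  115.        ]] [ 462.29925677 -379.78808613  115.        ]
wheel [ 461.88999893 -380.34054379] -27.715149640815078 102.13002014160156
```

```bash
python3 -m creep '[[0.09,-0.001,-0.003,0.02,2.6],[0.09,-0.001,-0.003,0.05,2.6],[0.09,-0.001,-0.003,0.08,2.6],[0.09,-0.001,-0.003,0.11,2.6],[0.09,-0.001,-0.003,0.13,2.6],[0.09,-0.001,-0.003,0.145,2.6],[0.09,-0.001,-0.003,0.153,2.6],[0.09,-0.001,-0.003,0.153,2.6],[0.09,-0.001,-0.003,0.153,2.6],[0.09,-0.001,-0.003,0.153,2.6]]' 45
python3 -m creep '[[0.06,0,0,0,0],[0.045,0,0,0,0],[0.035,0,0,0,0],[0.03,0,0,0,0],[0.026,0,0,0,0],[0.02,0,0,0,0],[0.015,0,0,0,0],[0.015,0,0,0,0],[0.015,0,0,0,0],[0.015,0,0,0,0]]' 45
```

```text
time: 4.62
tcp_pos: [462.6, -382.0, 110.1]
tool_rot: [[-0.888, 0.459, 0.002], [0.459, 0.888, -0.002], [-0.003, -0.001, -1.0]]
wrist_force: [-0.4, -0.3, 0.2]
grip_width: 90.4
gripper_force: 0.0
time: 5.45
tcp_pos: [461.9, -381.1, 108.4]
tool_rot: [[-0.888, 0.459, 0.0], [0.459, 0.888, 0.001], [0.0, 0.001, -1.0]]
wrist_force: [-1.0, -0.3, 1.4]
grip_width: 25.7
gripper_force: 33.0
```

```bash
python3 -m creep '[[0.015,0,0,-0.005,0],[0.015,0,0,-0.015,0],[0.015,0,0,-0.03,0],[0.015,0,0,-0.055,0],[0.015,0,0,-0.08,0],[0.015,0,0,-0.105,0],[0.015,0,0,-0.13,0],[0.015,0,0,-0.145,0],[0.015,0,0,-0.15,0],[0.015,0,0,-0.15,0]]' 50
python3 - <<'E'
from h import *
s=robot.get_state();R=np.array(s['tool_rot']);t=np.array(s['tcp_pos']);print(t,s['grip_width'],s['gripper_force'],R.T@(np.array([532,5.3,258])-t),np.degrees(np.arctan2(R[1,0],R[0,0])),s['joints'])
E
```

```text
time: 6.28
tcp_pos: [462.2, -381.9, 260.2]
tool_rot: [[-0.888, 0.459, 0.002], [0.459, 0.888, -0.002], [-0.003, -0.001, -1.0]]
wrist_force: [0.9, 1.0, -4.9]
grip_width: 25.3
gripper_force: 50.0
[ 462.22689612 -381.85130841  260.22833802] 25.276417601851676 49.99379575252533 [115.84312346 375.94908376   1.4297866 ] 152.65849885243676 [-8.91747754e-01  1.91021842e-01  1.46392045e+00 -9.70373628e-05
  1.48366029e+00 -1.98533482e+00]
```

```bash
python3 -m creep '[[0.015,0.003,0.008,0,1],[0.015,0.008,0.025,0,2],[0.015,0.015,0.05,0,4],[0.015,0.023,0.075,0,6],[0.015,0.031,0.1,0,8],[0.015,0.039,0.125,0,10],[0.015,0.046,0.15,0,12],[0.015,0.054,0.175,0,14],[0.015,0.062,0.2,0,16],[0.015,0.065,0.21,0,18]]' 50
python3 - <<'E'
from h import *
s=robot.get_state();R=np.array(s['tool_rot']);t=np.array(s['tcp_pos']);print(t,s['grip_width'],s['gripper_force'],R.T@(np.array([532,5.3,258])-t),np.degrees(np.arctan2(R[1,0],R[0,0])),s['joints'])
E
```

```text
time: 7.12
tcp_pos: [499.8, -161.0, 256.2]
tool_rot: [[-0.703, 0.711, -0.003], [0.711, 0.703, 0.004], [0.005, 0.0, -1.0]]
wrist_force: [0.2, -0.1, -5.3]
grip_width: 25.1
gripper_force: 50.0
[ 499.75355651 -161.00573312  256.22763348] 25.087128692217313 49.993030428886414 [ 95.55050533 139.8898834   -1.22177012] 134.69399421112786 [-0.54313863  0.00376592  1.67268327  0.00169892  1.46997268 -1.3233699 ]
```

```bash
python3 -m creep '[[0.015,0.012,0.017,0,1],[0.015,0.026,0.038,0,2],[0.015,0.04,0.059,0,3],[0.015,0.054,0.08,0,3.3],[0.015,0.068,0.1,0,3.3],[0.015,0.08,0.118,0,3.3],[0.015,0.09,0.132,0,3.3],[0.015,0.0955,0.14,0,3.3],[0.015,0.0955,0.14,0,3.3],[0.015,0.0955,0.14,0,3.3]]' 50
python3 - <<'E'
from h import *
import time
s=robot.get_state();R=np.array(s['tool_rot']);t=np.array(s['tcp_pos']);print(t,s['grip_width'],R.T@(np.array([532,5.3,258])-t),np.degrees(np.arctan2(R[1,0],R[0,0])))
for n in ['wrist','top','scene']:
    s=robot.get_state();p=robot.grab_frame(n);c=cam(p,s)
    print(n,[(d['centre'],d['confidence']) for m in ['marker_edge','marker_grip','pie_top'] for d in robot.mark_of(p,m)[:2]])
    cv2.imwrite(f'pics/{n}2.png',cv2.resize(p['frame'],(768,576)))
E
```

```text
time: 7.95
tcp_pos: [532.4, 1.2, 257.3]
tool_rot: [[-0.661, 0.75, -0.002], [0.75, 0.661, -0.0], [0.001, -0.002, -1.0]]
wrist_force: [0.1, -0.9, -4.7]
grip_width: 25.2
gripper_force: 50.0
[532.42810143   1.19947174 257.31559567] 25.193237462249932 [ 3.3597132   2.38925602 -0.68541598] 131.398155805266
wrist [([532.3, -0.7, 252.0], 0.6)]
top [([530.8, -4.6, 154.2], 0.75), ([637.1, -173.7, -1.1], 0.27), ([533.5, 0.5, 256.3], 0.82)]
scene [([536.2, 2.9, 146.2], 0.71), ([640.0, -171.7, 49.9], 0.41), ([531.2, 0.2, 257.5], 0.68), ([533.4, 6.3, 43.5], 0.75)]
```

View pics/wrist2.png

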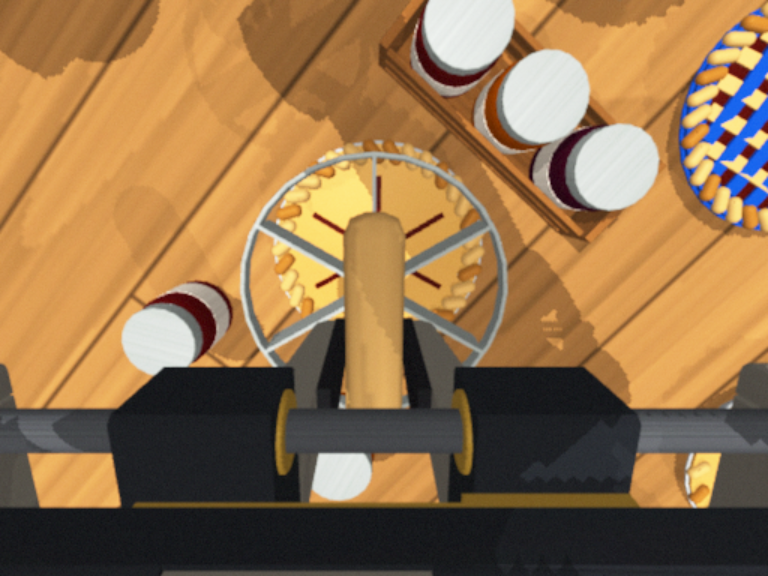

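View pics/scene2.png

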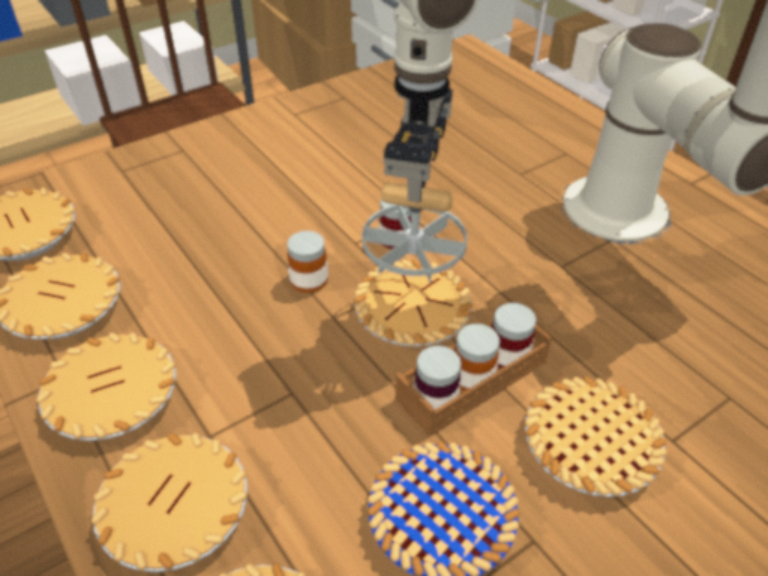

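The marker is held level over the slit pie; its hoop is at about (375,270) in the wrist view, and its blades look close to the slit directions. I'll correct the offset and come partway down, then measure wheel and slits in the same image.

```bash
python3 -m creep '[[0.015,0.001,0.001,0.005,0],[0.015,0.002,0.002,0.015,0],[0.015,0.003,0.002,0.03,0],[0.015,0.003,0.002,0.045,0],[0.015,0.003,0.002,0.055,0],[0.015,0.003,0.002,0.06,0],[0.015,0.003,0.002,0.06,0],[0.015,0.003,0.002,0.06,0],[0.015,0.003,0.002,0.06,0],[0.015,0.003,0.002,0.06,0]]' 50
cat > m.py <<'E'
from h import *
s=robot.get_state();R=np.array(s['tool_rot']);t=np.array(s['tcp_pos']);print(s['time'],t,s['grip_width'],np.degrees(np.arctan2(R[1,0],R[0,0])))
zt=t[2]-108.4+30
for n in ['wrist','top','scene']:
    s=robot.get_state();p=robot.grab_frame(n);c=cam(p,s)
    sat=cv2.cvtColor(p['frame'],cv2.COLOR_BGR2HSV)[...,1].astype(np.float32)
    r=np.arange(30,80,2.);k=np.arange(6)*np.pi/3;th=np.arange(0,2*np.pi,.05)
    def cost(v):
        a=k[:,None]+v[2];X=v[0]+r*np.cos(a);Y=v[1]+r*np.sin(a)
        return samp(sat,proj(np.stack([X,Y,0*X+zt],-1),c)).mean()+samp(sat,proj(np.stack([v[0]+84*np.cos(th),v[1]+84*np.sin(th),0*th+zt],-1),c)).mean()
    b=min((cost((x,y,a)),x,y,a) for x in range(520,546,2) for y in range(-8,18,2) for a in np.radians(np.arange(-15,45,1.5)))
    o=minimize(cost,b[1:],method='Nelder-Mead',options=dict(initial_simplex=np.array(b[1:])+np.array([[0,0,0],[2,0,0],[0,2,0],[0,0,.02]])))
    print(n,'wheel',o.x[:2],np.degrees(o.x[2]),o.fun)
    x,f=fitpie(p,c,(532,5.3));print('  pie',x[:2],np.degrees(x[2]),f)
    print([(d['centre'],d['confidence']) for m in ['marker_edge','marker_grip','pie_top'] for d in robot.mark_of(p,m)[:2]])
    cv2.imwrite(f'pics/{n}3.png',cv2.resize(p['frame'],(768,576)))
E
python3 m.py
```

```text
time: 9.38
tcp_pos: [533.2, 4.9, 199.5]
tool_rot: [[-0.661, 0.751, 0.002], [0.751, 0.661, -0.0], [-0.002, 0.001, -1.0]]
wrist_force: [-0.2, 0.4, -4.3]
grip_width: 25.4
gripper_force: 50.0
9.3833 [533.22400437   4.86114676 199.47588014] 25.396514414537577 131.358605636814
wrist wheel [533.42922209   4.31574641] 11.28241837155275 83.21524047851562
  pie [533.29946783   5.16373791] 11.352368565556521 -152.7808380126953
[([532.5, 6.3, 193.9], 0.63)]
top wheel [530.43986432   5.30075429] 11.876926511851119 86.04595947265625
  pie [516.08716493   1.89558484] 20.077037527544846 -64.83650970458984
[([533.3, 2.7, 92.5], 0.65), ([534.4, 5.1, 198.7], 0.56), ([478.2, 380.7, 43.1], 0.62), ([437.8, -182.5, -0.4], 0.62)]
scene wheel [535.55806897  10.24354658] 10.675063919405043 64.67504119873047
  pie [530.83247713   4.32188994] 11.312828896932862 -96.5958023071289
[([532.9, 7.6, 84.5], 0.6), ([532.1, -0.7, 196.4], 0.58), ([532.8, 8.1, 46.3], 0.57)]
```

View pics/wrist3.png

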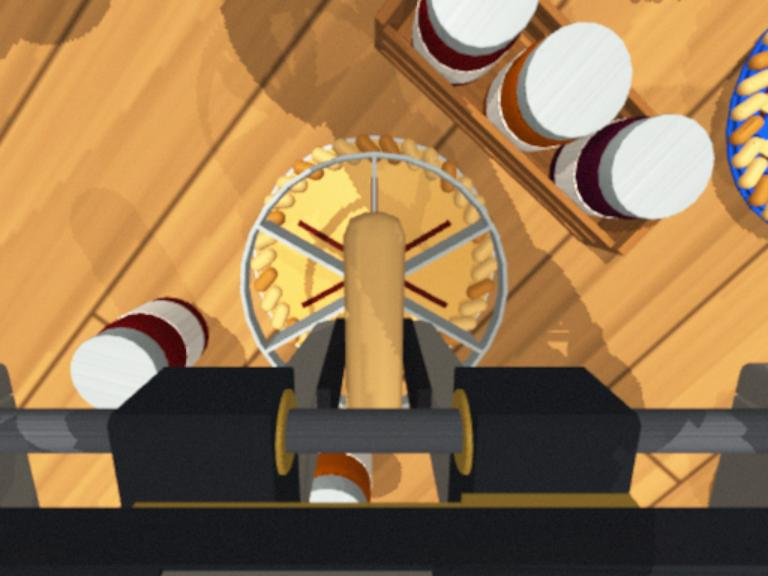

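```bash
python3 -m creep '[[0.015,0,0,0.002,0],[0.015,0,0,0.006,0],[0.015,0,0,0.01,0],[0.015,0,0,0.015,0],[0.015,0,0,0.02,0],[0.015,0,0,0.024,0],[0.015,0,0,0.027,0],[0.015,0,0,0.028,0],[0.015,0,0,0.028,0],[0.015,0,0,0.028,0]]' 50
python3 m.py
python3 - <<'E'
import cv2
f=cv2.imread('pics/scene3.png');cv2.imwrite('pics/s4.png',cv2.resize(f[180:380,310:530],(660,600),interpolation=cv2.INTER_CUBIC))
E
```

```text
time: 10.82
tcp_pos: [532.6, 5.0, 170.5]
tool_rot: [[-0.661, 0.751, 0.0], [0.751, 0.661, -0.0], [-0.0, 0.0, -1.0]]
wrist_force: [0.0, -0.7, -4.4]
grip_width: 25.3
gripper_force: 50.0
10.8167 [532.64783072   4.97325727 170.5333565 ] 25.294808291573002 131.3605052567207
wrist wheel [532.70247255   4.38097505] 11.239862959309713 82.88873291015625
  pie [533.30526679   5.05361744] 11.41853470360587 -140.20147705078125
[([533.8, 6.2, 166.6], 0.89)]
top wheel [529.25682059   5.23143586] 10.956992247608499 84.0651626586914
  pie [532.31161038   5.39450826] 9.747900138898368 -58.47134017944336
[([534.0, 1.3, 65.3], 0.72), ([534.6, 4.1, 171.5], 0.47), ([640.1, -173.4, 2.0], 0.29), ([533.9, 5.3, 45.1], 0.72)]
scene wheel [535.25339454   9.62604455] 11.029264339962188 66.94686126708984
  pie [531.19629915   4.7393182 ] 11.392120343606983 -83.13577270507812
[([535.9, 7.4, 55.6], 0.85), ([543.2, 181.1, 4.2], 0.73), ([531.9, 3.3, 167.8], 0.91), ([531.7, 8.1, 47.6], 0.74)]
```

View pics/s4.png

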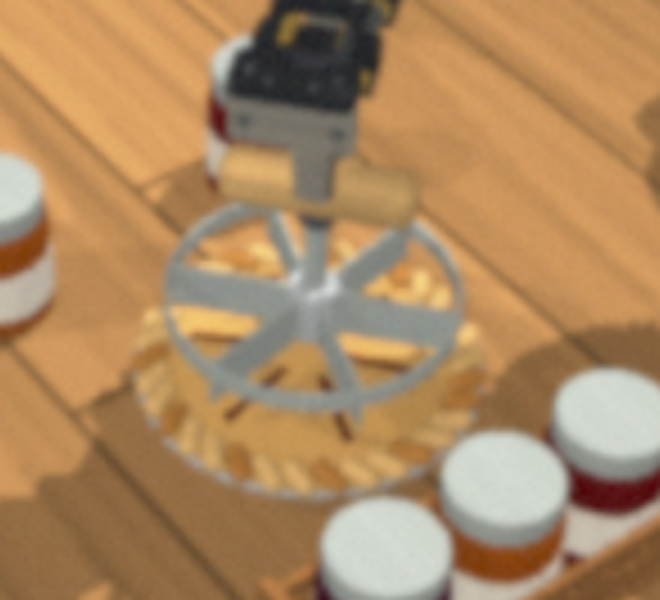

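The scene crop shows the wheel level over the crust with clear air below it. I'll take the last 5 mm down, settle and check.

```bash
python3 -m creep '[[0.015,0,0,0.001,0],[0.015,0,0,0.003,0],[0.015,0,0,0.005,0],[0.015,0,0,0.005,0],[0.015,0,0,0.005,0],[0.015,0,0,0.005,0],[0.015,0,0,0.005,0],[0.015,0,0,0.005,0]]' 50
python3 m.py
```

```text
time: 12.08
tcp_pos: [532.6, 5.0, 165.5]
tool_rot: [[-0.661, 0.751, 0.0], [0.751, 0.661, -0.0], [-0.0, 0.0, -1.0]]
wrist_force: [-0.2, 0.1, -3.9]
grip_width: 25.1
gripper_force: 50.0
12.0833 [532.58963515   4.98628758 165.50442776] 25.128465702880856 131.35959343222618
wrist wheel [532.62152643   4.41335627] 11.231805289172067 83.3677978515625
  pie [533.18585721   5.00384597] 11.366017250263221 -136.119140625
[([528.6, 5.1, 161.5], 0.6), ([539.4, 180.8, 4.3], 0.37)]
top wheel [529.51108449   5.3086823 ] 11.494260525915477 86.24573516845703
  pie [537.27981498  19.01944686] 9.665348558100419 -56.88261413574219
[([534.3, 0.1, 58.4], 0.63), ([533.0, 3.7, 164.3], 0.62), ([535.3, 3.3, 46.4], 0.98)]
scene wheel [535.10036687   9.49392602] 10.862141792661363 66.53429412841797
  pie [530.883285    4.8343907] 11.280044064866424 -86.80254364013672
[([535.1, 7.7, 51.5], 0.72), ([533.5, 6.0, 57.2], 0.41), ([535.1, 3.1, -0.4], 0.22), ([528.3, 6.3, 46.2], 0.55)]
```

```bash
python3 -c "
from cell import robot
print(robot.hand_in())"
```

```text
the job is handed in; nothing more can be done
None
```

I handed the job in at about 12 s with the marker still held level over the slit pie: the blades measured about 13 mm above the crust's middle, within about 1 mm of centre and 0.2° of the slits in the wrist view, with no sign of contact; the verdict was not shown to me.

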